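# Put the mortar chocks back in their box head to tail

## Task

Pack the two wooden wedges into the open plywood box so that they lie flat on its floor side by side, head to tail: the thick end of one beside the thin end of the other, straight sides along the box's long walls and slanting sides facing each other, so that together they make up a rectangle. Either wedge may take either place. Leave the straight wooden block where it is.

Things in the scene. Friction and masses are not known exactly. Their poses are not given: they have to be found in the camera images.
- wedge_a: Pale wooden wedge lying flat, 120 mm long, 30 thick, 0.1 kg. From above: thick end 50 wide at x = -60, thin end 20 wide at x = 60; one long side straight (y = -17.5), the other slants from y = 32.5 (thick end) to 2.5. Origin: underside, mid-length, mid-width there. z up. Square grip stub 26 x 26, 32 tall, on its top at x = -25, y = 0, towards the thick end.
- wedge_b: The second wooden wedge, the same in every way as wedge_a, with the same origin, axes and grip stub; lying flat elsewhere on the bench.
- rack: Shallow open plywood box fixed to the bench, empty at the start. Outside 156 (x) x 106 (y) mm, 24 tall; inside 144 x 94; walls and floor 6 thick. Origin: centre of its underside, at bench height; z up. The wedges packed head to tail make 120 x 70 mm, so there is 24 mm of play each way; thick ends side by side do not fit. Packed wedges stand 12 mm above the walls.
- block: Bystander of the same pale wood, to be left alone: a straight, untapered block 120 (x) x 36 (y) mm, 30 thick, lying flat on the bench, with the same 26 x 26 x 32 mm grip stub on top at x = -25, y = 0. Origin: centre of its underside.
Mind the look-alikes: they are no part of the job. Leave any pink or yellow look-alike of the wedge_a alone.

How it is judged:
At the end, for the whole second after the job is handed in: Both wedges rest flat on the box's floor (within 6 mm, 6 degrees), along its long walls within 15 degrees, centred lengthwise within 18 mm, one on each side of the middle line, slanting sides facing each other, thick end beside thin end (origins over 20 mm apart across); block moved under 30 mm (x of rack in the frame of wedge_a between -0.018 and 0.018 m and y of rack in the frame of wedge_a between 0.001 and 0.034 m and z of each of wedge_a, wedge_b in the frame of rack below 0.012 m and angle between the x axis of each of wedge_a, wedge_b and the x axis of rack, either way round below 0.26 rad and angle between each of wedge_a, wedge_b's own z axis and vertical below 0.1 rad and linear speed of each of wedge_a, wedge_b below 0.02 m/s and x of rack in the frame of wedge_b between -0.018 and 0.018 m and y of rack in the frame of wedge_b between 0.001 and 0.034 m and y of wedge_a in the frame of wedge_b above 0.02 m and y of wedge_b in the frame of wedge_a above 0.02 m); the robot touches nothing.
It fails at once if the straight block is moved 30 mm or more (distance of block from where it was at the start of the episode above 0.03 m).
It also fails if it takes over 50 s, if anything falls off the work surface, if the arm or the gripper's body presses on something with over 40 N, if the wrist force passes 120 N, or if a joint passes its speed limit or range.

## Robot

A 6-joint arm with a two-finger parallel gripper is mounted at the origin on the work surface. World frame = base frame: x ahead of the robot, y to its left, z up, the work surface at z = 0. Lengths are in m, angles in rad, forces in N, time in s.
With the tool pointing down it reaches from about 0.4 to 0.825 m from the base axis. Payload 7 kg.
Tool frame: the origin (TCP) lies midway between the tips of the shut fingers; the grasp point (between the pads) lies 19 mm behind it (ctrl.tcp_to_grasp is the distance from the TCP to the grasp point, in m); z points along the fingers, y is the line along which they close (so a half turn about z gives the same grasp; the last joint's range is limited). The gripper opens to 88 mm and grips with 3 to 60 N. Pads are 19 mm wide; open, the fingers measure 130 mm over their backs; the gripper's body (78 mm by 193 mm) begins 47 mm behind the grasp point.
Start: joints at [-0.985, 0.359, 0.012, 0, -1.224, -0.288], TCP at [0.198, -0.645, 0.227] pointing down, gripper open.
Joint ranges: [-3.07, 3.07], [-1.43, 2.12], [-1.02, 1.25], [-3.03, 1.67], [-3.05, -0], [-3.03, 3.03]. Speed limits (rad/s): [2.39, 2.39, 3.01, 3.14, 3.14, 3.14].

## Interface

Orientations are given as a unit quaternion [x, y, z, w].
In Python, from station import ctrl gives the robot as it stands.
- The arm moves only by the tool arm_command, never from a script. Its argument "deltas" is text: rows parted by semicolons, each of 7 numbers parted by spaces: the finger opening in m, from 0 to 0.0876, then the shift along the tool's x, y, z in m, then the turn, a rotation vector about the tool's x, y, z in degrees. In form: grip x y z rx ry rz; .... A call has 1 to 20 rows; each row shifts and turns the commanded pose from where the row before left it, along the tool's axes as they then stand; what a row does not reach is not made up. A row lasts 1/12 s, in which the tool goes at most 41.7 mm and 7.16 degrees, less where a joint would pass 70% of its speed; a pose out of reach is approached as far as the arm can. A call with a gripper value outside its range is refused whole. The fingers move at their own pace and stop on an object; "grip_force" is the grip in N (left out, the last holds). Time passes only in rows, so rows that do not move let the fingers close. It gives the time, the measured TCP pose, the force, the opening and the grip force at its end, in the units of the state.
- ctrl.sense(): the state, without advancing time (a new reading comes with each control period).
- ctrl.snapshot(name): name is "scene" or "side" or "wrist"; returns the picture (480x640x3 uint8, red, green, blue); there is no depth.
- ctrl.calibration(name): a dict with "fx", "fy", "cx", "cy" (pixels), "world_from_camera" (4x4, takes a point from camera to world coordinates). Camera axes: x right, y down, z forward; pixel columns grow to the right and rows downward; lengths in m; the calibration is good to about 2 mm. A picture is of the moment at which its call begins: read the wrist's pose just before it. calibration takes no time and is no camera call; for the wrist camera it gives the pose at the moment of the call.
- ctrl.job_done(): hands the job in; it is judged then, once.
The state is a dict: "clock": time; "joints": joint angles; "dq": joint speeds; "joint_torque": joint torques, N m; "position": TCP position; "orientation": TCP orientation; "ft_force": force on the tool from outside, world axes, zero at the start; "torque": the same for the moment, N m; "width": finger opening in m; "gripper_force": force on a finger pad.
Only numpy, scipy, OpenCV 4.12 (cv2) and the standard library are available. Lean on these libraries where they do the work, as an engineer would, in place of code of your own. Each camera call takes 0.05 s, during which the arm holds its last target. There are 200 camera calls.

## Working session

There is one attempt and no reset: what is moved stays moved. The work goes in short steps, Python scripts to look and compute and a tool call to move; the robot and the scene stay as the last step left them, time stands still between calls to the robot, and variables do not carry over. Pictures are saved under pics/ and viewed, at most 10 in all, crops included, and the job is handed in when it is done.

Besides the shell and the picture viewer there is one more tool, called after "Request:" by a JSON object that holds its "fn" and its "kwargs". arm_command: Moves the arm, as the interface text tells. Its arguments: {"type":"object","properties":{"deltas":{"type":"string"},"grip_force":{"type":"number"}},"required":["deltas"]}

```bash
mkdir -p pics; ls; python3 - <<'E'
from station import ctrl
import cv2,numpy as np
np.set_printoptions(precision=4,suppress=True)
s=ctrl.sense();print(s['position'],s['orientation'],s['clock'],ctrl.tcp_to_grasp)
for n in("scene","side","wrist"):
    c=ctrl.calibration(n);print(n,c['fx'],c['cx'],c['cy']);print(np.array(c['world_from_camera']))
    cv2.imwrite(f"pics/{n}0.png",ctrl.snapshot(n)[:,:,::-1])
E
```

```text
pics
[ 0.1979 -0.6448  0.2257] [-0.1483  0.9889  0.0008 -0.0002] 0.0 0.0188
scene 550.6656878165604 311.87924971788306 238.89256135061854
[[-0.1831  0.7513 -0.6341  1.2062]
 [ 0.9829  0.1524 -0.1033  0.0621]
 [ 0.0191 -0.6421 -0.7664  0.9435]
 [ 0.      0.      0.      1.    ]]
side 519.6355450198365 322.08636077898296 235.62665575447315
[[-0.9927 -0.057   0.1066  0.3564]
 [-0.1197  0.5867 -0.8009  0.7425]
 [-0.0169 -0.8078 -0.5892  0.6067]
 [ 0.      0.      0.      1.    ]]
wrist 374.5910349463454 315.35829519777764 242.40943246356872
[[-0.2931  0.9271  0.2338  0.1356]
 [ 0.9561  0.2838  0.0732 -0.6639]
 [ 0.0015  0.245  -0.9695  0.3836]
 [ 0.      0.      0.      1.    ]]
```

View pics/scene0.png

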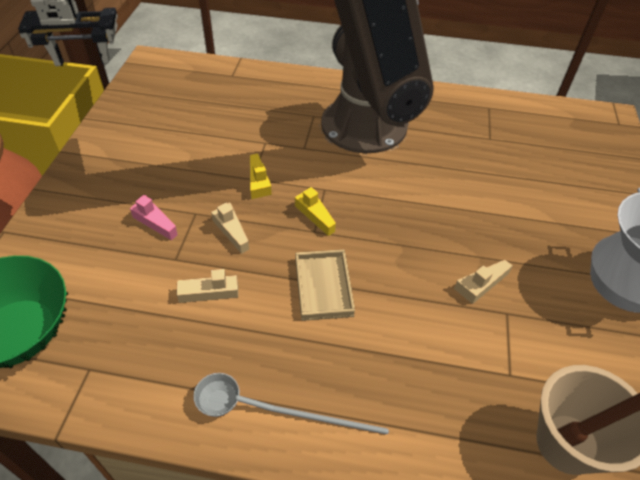

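View pics/side0.png

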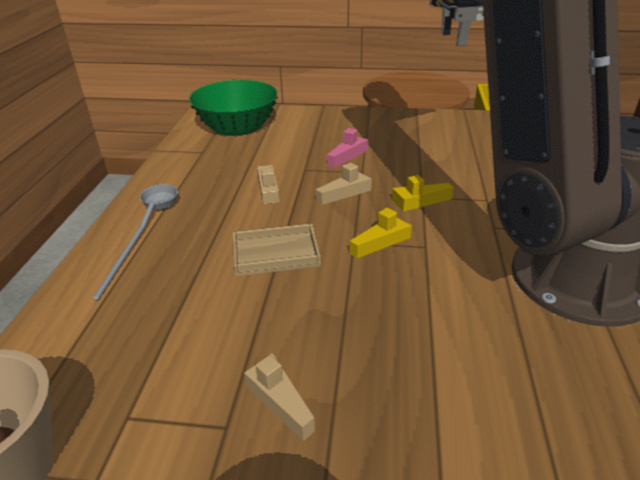

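The scene view shows pale wedges at about (230,226) and (485,280), the straight block at (207,287), and the box at (324,284). The side view shows the same wedges at (344,186) and (280,395). The yellow and pink pieces are look-alikes.

```bash
cat > h.py <<'E'
import cv2,numpy as np
np.set_printoptions(precision=4,suppress=True)
def ray(c,uv,z):
    T=np.array(c['world_from_camera']);u,v=uv
    d=T[:3,:3]@[(u-c['cx'])/c['fx'],(v-c['cy'])/c['fy'],1]
    return T[:3,3]+d*(z-T[2,3])/d[2]
def pale(im,smax=125,vmin=110):
    h=cv2.cvtColor(im,cv2.COLOR_BGR2HSV)
    return ((h[...,1]<smax)&(h[...,2]>vmin)&(h[...,0]<30)).astype(np.uint8)*255
E
python3 - <<'E'
from h import *
s=cv2.imread('pics/scene0.png');d=cv2.imread('pics/side0.png')
h=cv2.cvtColor(s,cv2.COLOR_BGR2HSV)
for p in[(232,235),(225,212),(200,290),(484,272),(490,282),(325,290),(270,230),(250,300)]:print(p,h[p[1],p[0]])
def mk(im,x,y,w,hh,k):return cv2.resize(im[y:y+hh,x:x+w],None,fx=k,fy=k,interpolation=cv2.INTER_CUBIC)
A=mk(s,165,195,200,130,4);m=cv2.cvtColor(mk(pale(s),165,195,200,130,2),cv2.COLOR_GRAY2BGR)
o=np.zeros((600,800,3),np.uint8);o[:520]=A
cv2.imwrite('pics/c1.png',o[:520])
o=np.zeros((600,800,3),np.uint8)
B=mk(s,450,250,75,60,5);o[:300,:375]=B
C=mk(d,235,345,90,100,3);o[:300,400:670]=C
o[300:560,:400]=m;o[300:500,420:800]=mk(cv2.cvtColor(pale(d),cv2.COLOR_GRAY2BGR),220,150,190,100,2)
cv2.imwrite('pics/c2.png',o)
E
```

```text
(232, 235) [ 18 100 219]
(225, 212) [ 19  97 224]
(200, 290) [ 21  95 230]
(484, 272) [ 20  96 232]
(490, 282) [ 19  98 226]
(325, 290) [ 19 101 207]
(270, 230) [ 15 141 164]
(250, 300) [ 15 143 198]
```

View pics/c1.png

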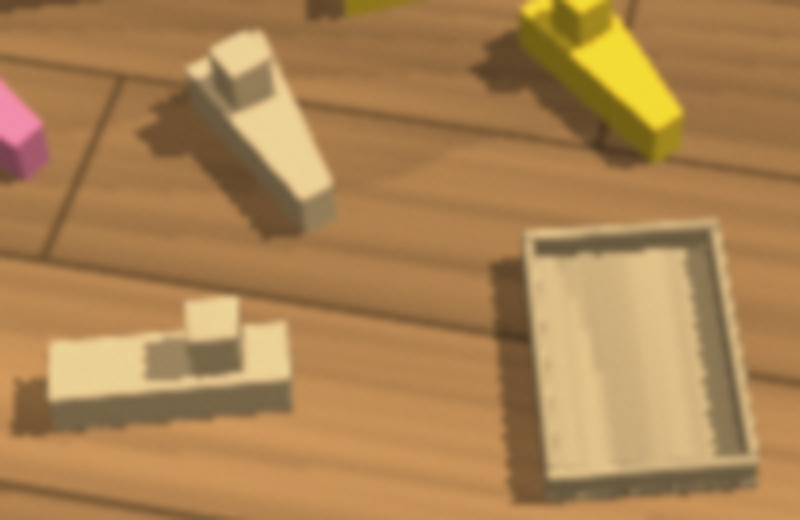

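View pics/c2.png

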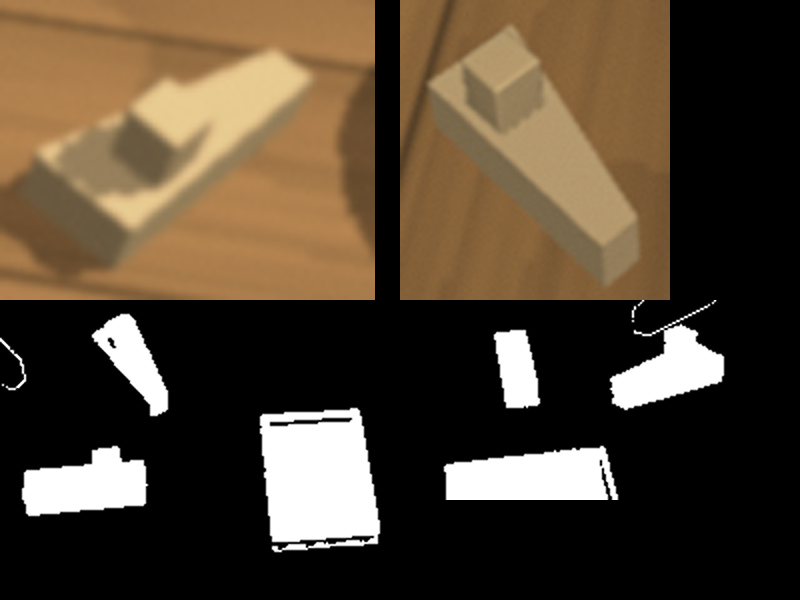

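The crops show the wedge 1 top corners at c1 (188,68), (303,197) and (333,183). Wedge 2 corners are at c2 (35,155), (130,235), (312,75) and (275,48). The box rim is at c1 (523,232), (717,220), (755,458) and (545,480).

```bash
python3 - <<'E'
from h import *
from station import ctrl
S=ctrl.calibration('scene');D=ctrl.calibration('side')
def P(c,pts,x0,y0,k,z,ox=0):
    return np.array([ray(c,(x0+(a-ox+.5)/k-.5,y0+(b+.5)/k-.5),z)[:2] for a,b in pts])
def show(n,p):
    print(n);print(p,'sides',np.linalg.norm(p-np.roll(p,-1,0),axis=1),'ang',np.degrees(np.arctan2(*(np.roll(p,-1,0)-p).T[::-1])))
show('W1 top TL,thinL,thinR',P(S,[(188,68),(303,197),(333,183)],165,195,4,.03))
show('W1 stub',P(S,[(210,50),(262,30),(272,66),(222,84)],165,195,4,.062))
show('block',P(S,[(48,342),(290,322),(292,380),(52,402)],165,195,4,.03))
b=P(S,[(523,232),(717,220),(755,458),(545,480)],165,195,4,.024);show('box',b);print(b.mean(0))
show('W2',P(S,[(35,155),(130,235),(312,75),(275,48)],450,250,5,.03))
show('W2stub',P(S,[(165,78),(213,105),(180,150),(125,120)],450,250,5,.062))
show('W2side thick,thin,thin',P(D,[(430,85),(604,245),(638,217)],235,345,3,.03,400))
show('W2side stub',P(D,[(463,65),(512,27),(541,63),(498,92)],235,345,3,.062,400))
# box rim in side view
q=cv2.imread('pics/side0.png')
m=pale(q,135,90);cs,_=cv2.findContours(m,cv2.RETR_EXTERNAL,2)
for c in cs:
    if cv2.contourArea(c)>300: print(cv2.boundingRect(c),cv2.approxPolyDP(c,3,True)[:,0].tolist())
E
```

```text
W1 top TL,thinL,thinR
[[ 0.4165 -0.2965]
 [ 0.4945 -0.2085]
 [ 0.4818 -0.1953]] sides [0.1175 0.0183 0.1204] ang [  48.4698  133.7342 -122.8343]
W1 stub
[[ 0.4289 -0.2762]
 [ 0.4087 -0.2527]
 [ 0.4336 -0.2399]
 [ 0.4518 -0.2626]] sides [0.0311 0.028  0.0291 0.0266] ang [ 130.6772   27.0864  -51.3817 -149.203 ]
block
[[ 0.6119 -0.3095]
 [ 0.5758 -0.1931]
 [ 0.6103 -0.1825]
 [ 0.6463 -0.2953]] sides [0.1219 0.0361 0.1184 0.0372] ang [ 107.2466   17.1079  -72.2871 -157.5057]
box
[[ 0.4899 -0.0893]
 [ 0.4612  0.0111]
 [ 0.6067  0.0515]
 [ 0.6393 -0.0475]] sides [0.1044 0.151  0.1043 0.1551] ang [ 105.9448   15.543   -71.773  -164.3764]
[ 0.5493 -0.0185]
W2
[[0.5009 0.25  ]
 [0.5334 0.2883]
 [0.436  0.3643]
 [0.4243 0.3494]] sides [0.0501 0.1235 0.0189 0.1255] ang [  49.671   142.0415 -128.2041  -52.3708]
W2stub
[[0.4764 0.2947]
 [0.4864 0.3136]
 [0.5118 0.3001]
 [0.5011 0.2787]] sides [0.0214 0.0287 0.024  0.0295] ang [  61.8843  -27.9959 -116.5298  146.9509]
W2side thick,thin,thin
[[0.529  0.2899]
 [0.4364 0.3638]
 [0.4241 0.3489]] sides [0.1184 0.0193 0.1204] ang [ 141.3906 -129.7623  
[... 575 characters left out ...]
173, 134, 162) [[133, 174], [108, 173], [0, 291], [1, 303], [8, 301], [10, 305], [4, 308], [6, 312], [0, 305], [4, 312], [0, 312], [0, 334]]
(257, 165, 23, 40) [[257, 166], [262, 203], [279, 202], [273, 166]]
(315, 127, 57, 78) [[356, 128], [343, 130], [343, 140], [326, 154], [327, 166], [341, 165], [342, 175], [315, 189], [315, 200], [321, 204], [371, 189], [371, 177], [359, 172], [358, 165], [345, 162], [367, 151], [368, 142], [365, 152], [335, 167], [326, 164], [327, 153], [343, 140], [347, 127], [355, 128], [357, 136], [363, 137], [357, 135]]
(453, 6, 31, 41) [[481, 6], [458, 9], [457, 19], [453, 19], [458, 23], [457, 34], [458, 21], [463, 21], [458, 46], [467, 44], [471, 23], [483, 20]]
```

```bash
cat > go.py <<'E'
import sys
from h import *
from station import ctrl
from scipy.spatial.transform import Rotation as R
def go(x,y,z,yaw):
    s=ctrl.sense();r=R.from_quat(s['orientation']).as_matrix()
    d=r.T@(np.array([x,y,z])-s['position'])*1000
    cy=np.degrees(np.arctan2(r[1,1],r[0,1]));t=(yaw-cy+90)%180-90
    print('t',s['clock'],'pos',np.array(s['position']),'yawY',round(cy,2),'tilt',r[:,2],'w',s['width'],'F',np.array(s['ft_force']))
    print('delta tool mm (now frame)',d,'rz deg',-t)
if __name__=='__main__': go(*map(float,sys.argv[1:5]))
E
python3 go.py .428 -.259 .16 138.5
```

```text
t 0.15 pos [ 0.1979 -0.6449  0.2258] yawY 107.06 tilt [-0.0005  0.0012 -1.    ] w 0.08754426334610543 F [ 0.515  -0.581   0.0883]
delta tool mm (now frame) [-333.2253  301.3707   66.155 ] rz deg -31.440979013129933
```

Request:
{"fn": "arm_command", "kwargs": {"deltas": "0.065 -0.0222 0.0201 0.0044 0 0 0;0.065 -0.0222 0.0201 0.0044 0 0 0;0.065 -0.0222 0.0201 0.0044 0 0 0;0.065 -0.0222 0.0201 0.0044 0 0 0;0.065 -0.0222 0.0201 0.0044 0 0 0;0.065 -0.0222 0.0201 0.0044 0 0 0;0.065 -0.0222 0.0201 0.0044 0 0 0;0.065 -0.0222 0.0201 0.0044 0 0 0;0.065 -0.0222 0.0201 0.0044 0 0 0;0.065 -0.0222 0.0201 0.0044 0 0 0;0.065 -0.0222 0.0201 0.0044 0 0 0;0.065 -0.0222 0.0201 0.0044 0 0 0;0.065 -0.0222 0.0201 0.0044 0 0 0;0.065 -0.0222 0.0201 0.0044 0 0 0;0.065 -0.0222 0.0201 0.0044 0 0 0;0.065 0 0 0 0 0 -6.3;0.065 0 0 0 0 0 -6.3;0.065 0 0 0 0 0 -6.3;0.065 0 0 0 0 0 -6.3;0.065 0 0 0 0 0 -6.3"}}

```text
clock: 1.82
position: [0.4278, -0.2591, 0.1604]
orientation: [-0.414, 0.91, 0.0, -0.0]
ft_force: [0.6, 0.3, 0.4]
width: 0.0648
gripper_force: 0.0
```

```bash
python3 - <<'E'
from go import *
import json
go(.428,-.259,.034,138.5)
c=ctrl.calibration('wrist');json.dump({k:np.array(v).tolist() for k,v in c.items() if k in('fx','fy','cx','cy','world_from_camera')},open('w1.json','w'))
cv2.imwrite('pics/w1.png',ctrl.snapshot('wrist')[:,:,::-1])
E
```

```text
t 1.8167 pos [ 0.4278 -0.2591  0.1604] yawY 138.9 tilt [-0.0003  0.0001 -1.    ] w 0.06479985645894902 F [0.6404 0.2662 0.4265]
delta tool mm (now frame) [ -0.1933  -0.109  126.413 ] rz deg 0.39511856974039006
```

View pics/w1.png

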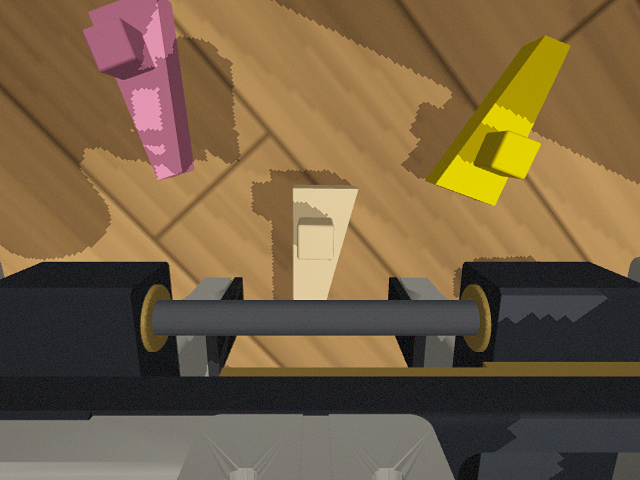

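The wrist view shows the wedge 1 stub top at about x 299–333, y 224–259. The thick end runs from (293,187) to (358,187), and the straight side is vertical at x = 293.

```bash
python3 - <<'E'
from go import *
import json
c=json.load(open('w1.json'))
st=np.array([ray(c,p,.062) for p in[(298.5,225),(333,225),(333.5,259.5),(299,259.5)]])
print(st,st.mean(0));to=np.array([ray(c,p,.03)for p in[(293,188),(357.5,188),(293,298)]])
print(to,np.linalg.norm(to[1]-to[0]),np.degrees(np.arctan2(*(to[2]-to[0])[1::-1])))
r=np.radians(48.9);X=np.array([np.cos(r),np.sin(r)]);Y=np.array([-X[1],X[0]])
print('stub from corner',to[0,:2]+35*.001*X+.0175*Y)
go(*st.mean(0)[:2],.034,138.9)
E
```

```text
[[ 0.4282 -0.2764  0.062 ]
 [ 0.4101 -0.2605  0.062 ]
 [ 0.4261 -0.2412  0.062 ]
 [ 0.4447 -0.2574  0.062 ]] [ 0.4273 -0.2589  0.062 ]
[[ 0.4176 -0.2967  0.03  ]
 [ 0.3804 -0.2643  0.03  ]
 [ 0.4779 -0.2296  0.03  ]] 0.04938692832308211 48.04494175201394
stub from corner [ 0.4274 -0.2589]
t 1.8667 pos [ 0.4278 -0.2592  0.1604] yawY 139.34 tilt [-0.0002  0.0001 -1.    ] w 0.06483514500286194 F [ 0.1728 -0.0667  0.6618]
delta tool mm (now frame) [  0.1103   0.5962 126.4368] rz deg 0.4362804968695002
```

Request:
{"fn": "arm_command", "kwargs": {"deltas": "0.065 0 0 0.025 0 0 0;0.065 0 0 0.025 0 0 0;0.065 0 0 0.025 0 0 0;0.065 0 0 0.025 0 0 0;0.065 0 0 0.016 0 0 0;0.065 0 0 0.010 0 0 0.3;0.02 0 0 0 0 0 0;0.02 0 0 0 0 0 0;0.02 0 0 0 0 0 0;0.02 0 0 0 0 0 0;0.02 0 0 0 0 0 0;0.02 0 0 0 0 0 0;0.02 0 0 0 0 0 0;0.02 0 0 -0.015 0 0 0;0.02 0 0 -0.025 0 0 0;0.02 0 0 -0.025 0 0 0;0.02 0 0 -0.015 0 0 0", "grip_force": 30}}

```text
clock: 3.28
position: [0.4286, -0.2596, 0.117]
orientation: [-0.409, 0.913, -0.001, 0.001]
ft_force: [0.7, -1.4, -2.5]
width: 0.0258
gripper_force: 30.0
```

```bash
python3 - <<'E'
from go import *
r=np.radians(16);X=np.array([np.cos(r),np.sin(r)]);Y=np.array([-X[1],X[0]]);c=np.array([.5493,-.0185])
p=c-.022*Y-.025*X;q=c+.022*Y+.025*X
print(p,q);go(*p,.114,106)
E
```

```text
[ 0.5313 -0.0465] [0.5673 0.0095]
t 3.2833 pos [ 0.4286 -0.2596  0.117 ] yawY 138.28 tilt [ 0.0021 -0.0008 -1.    ] w 0.025806755646882472 F [ 0.7228 -1.3883 -2.4551]
delta tool mm (now frame) [-227.4017   65.1279    3.0154] rz deg 32.279142904424646
```

Request:
{"fn": "arm_command", "kwargs": {"deltas": "0.02 -0.0227 0.0065 0 0 0 0;0.02 -0.0227 0.0065 0 0 0 0;0.02 -0.0227 0.0065 0 0 0 0;0.02 -0.0227 0.0065 0 0 0 0;0.02 -0.0227 0.0065 0 0 0 0;0.02 -0.0227 0.0065 0 0 0 0;0.02 -0.0227 0.0065 0 0 0 0;0.02 -0.0227 0.0065 0 0 0 0;0.02 -0.0227 0.0065 0 0 0 0;0.02 -0.0227 0.0065 0 0 0 0;0.02 0 0 0 0 0 6.45;0.02 0 0 0 0 0 6.45;0.02 0 0 0 0 0 6.45;0.02 0 0 0 0 0 6.45;0.02 0 0 0 0 0 6.45;0.02 0 0 0 0 0 0"}}

```text
clock: 4.62
position: [0.5303, -0.0466, 0.1145]
orientation: [-0.137, 0.991, 0.0, -0.0]
ft_force: [-0.4, -0.4, -1.4]
width: 0.0261
gripper_force: 30.0
```

```bash
python3 - <<'E'
from go import *
D=ctrl.calibration('side')
for p,z in[((312,223),.024),((232,232),.024),((234.5,274),0),((319.5,266),0)]:
    print(ray(D,p,z)[:2])
r=np.radians(16);X=np.array([np.cos(r),np.sin(r)]);Y=np.array([-X[1],X[0]]);c=np.array([.5493,-.0185])
for a in((-78,-53),(78,-53),(78,53),(-78,53)):print('pred',c+a[0]*X/1000+a[1]*Y/1000)
go(.5313,-.0465,.040,106)
cv2.imwrite('pics/scene2.png',cv2.resize(ctrl.snapshot('scene')[180:340,260:420,::-1],None,fx=3,fy=3))
cv2.imwrite('pics/side2.png',cv2.resize(ctrl.snapshot('side')[100:300,180:380,::-1],None,fx=3,fy=3))
cv2.imwrite('pics/m2.png',np.hstack([cv2.resize(cv2.imread('pics/scene2.png'),(400,400)),cv2.resize(cv2.imread('pics/side2.png'),(400,400))]))
E
```

```text
[ 0.4867 -0.0897]
[ 0.6365 -0.0447]
[0.6097 0.0499]
[0.4596 0.0121]
pred [ 0.4889 -0.0909]
pred [ 0.6389 -0.0479]
pred [0.6097 0.0539]
pred [0.4597 0.0109]
t 4.6167 pos [ 0.5303 -0.0466  0.1145] yawY 105.71 tilt [-0.0003  0.0001 -1.    ] w 0.026099132312932077 F [-0.4316 -0.4494 -1.3799]
delta tool mm (now frame) [-1.0208 -0.1933 74.519 ] rz deg -0.2873704915957802
```

View pics/m2.png

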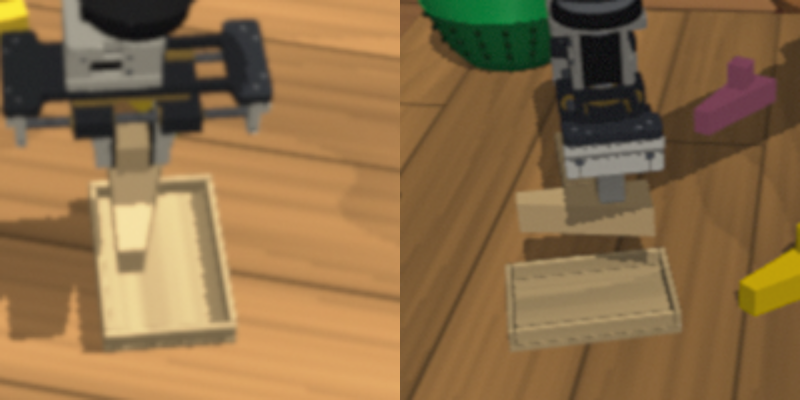

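The views agree on the box pose to within about 2–3 mm, and the wedge hangs level over its left half. I'll lower and release it.

Request:
{"fn": "arm_command", "kwargs": {"deltas": "0.02 0 0 0.020 0 0 0;0.02 -0.001 0 0.020 0 0 0;0.02 0 0 0.016 0 0 0;0.02 0 0 0.010 0 0 0;0.02 0 0 0.005 0 0 0;0.02 0 0 0.0025 0 0 0;0.02 0 0 0 0 0 0"}}

```text
clock: 5.3
position: [0.5316, -0.0464, 0.0416]
orientation: [-0.14, 0.99, -0.0, -0.0]
ft_force: [0.8, 0.5, -1.3]
width: 0.0257
gripper_force: 30.0
```

Request:
{"fn": "arm_command", "kwargs": {"deltas": "0.05 0 0 0 0 0 0;0.05 0 0 0 0 0 0;0.05 0 0 0 0 0 0;0.05 0 0 -0.015 0 0 0;0.05 0 0 -0.025 0 0 0;0.05 0 0 -0.025 0 0 0;0.05 0 0 -0.025 0 0 0;0.05 0 0 0 0 0 0"}}

```text
clock: 5.97
position: [0.5346, -0.0461, 0.1364]
orientation: [-0.14, 0.99, -0.0, 0.004]
ft_force: [1.2, -0.3, -0.0]
width: 0.0496
gripper_force: 0.0
```

```bash
python3 go.py .4925 .2973 .150 51.3
```

```text
t 5.9667 pos [ 0.5346 -0.0461  0.1364] yawY 106.09 tilt [ 0.0083  0.0009 -1.    ] w 0.0496180666395677 F [ 1.1534 -0.3339 -0.0407]
delta tool mm (now frame) [-54.8449 341.5827 -13.6268] rz deg 54.79453937256285
```

Request:
{"fn": "arm_command", "kwargs": {"deltas": "0.065 -0.0046 0.0285 -0.0011 0 0 0;0.065 -0.0046 0.0285 -0.0011 0 0 0;0.065 -0.0046 0.0285 -0.0011 0 0 0;0.065 -0.0046 0.0285 -0.0011 0 0 0;0.065 -0.0046 0.0285 -0.0011 0 0 0;0.065 -0.0046 0.0285 -0.0011 0 0 0;0.065 -0.0046 0.0285 -0.0011 0 0 0;0.065 -0.0046 0.0285 -0.0011 0 0 0;0.065 -0.0046 0.0285 -0.0011 0 0 0;0.065 -0.0046 0.0285 -0.0011 0 0 0;0.065 -0.0046 0.0285 -0.0011 0 0 0;0.065 -0.0046 0.0285 -0.0011 0 0 0;0.065 0 0 0 0 0 6.85;0.065 0 0 0 0 0 6.85;0.065 0 0 0 0 0 6.85;0.065 0 0 0 0 0 6.85;0.065 0 0 0 0 0 6.85;0.065 0 0 0 0 0 6.85;0.065 0 0 0 0 0 6.85;0.065 0 0 0 0 0 6.85"}}

```text
clock: 7.63
position: [0.5012, 0.2876, 0.1436]
orientation: [0.318, 0.948, 0.008, -0.015]
ft_force: [-0.1, 0.5, -0.7]
width: 0.065
gripper_force: 0.0
```

```bash
python3 - <<'E'
from go import *
import json
go(.4925,.2973,.034,51.3)
c=ctrl.calibration('wrist');json.dump({k:np.array(v).tolist() for k,v in c.items() if k in('fx','fy','cx','cy','world_from_camera')},open('w2.json','w'))
w=ctrl.snapshot('wrist')[:,:,::-1];s=ctrl.snapshot('scene')[:,:,::-1]
cv2.imwrite('pics/w2f.png',w);cv2.imwrite('pics/s3.png',s)
o=np.zeros((480,800,3),np.uint8);o[:450,:400]=w[:450,150:550];o[:400,400:]=cv2.resize(s[240:340,270:370],None,fx=4,fy=4,interpolation=2)
cv2.imwrite('pics/w2.png',o)
E
```

```text
t 7.6333 pos [0.5012 0.2876 0.1436] yawY 52.93 tilt [-0.0242  0.0244 -0.9994] w 0.06504195503758796 F [-0.0709  0.5475 -0.686 ]
delta tool mm (now frame) [  9.0394   1.9812 109.9658] rz deg 1.6331540874241028
```

View pics/w2.png

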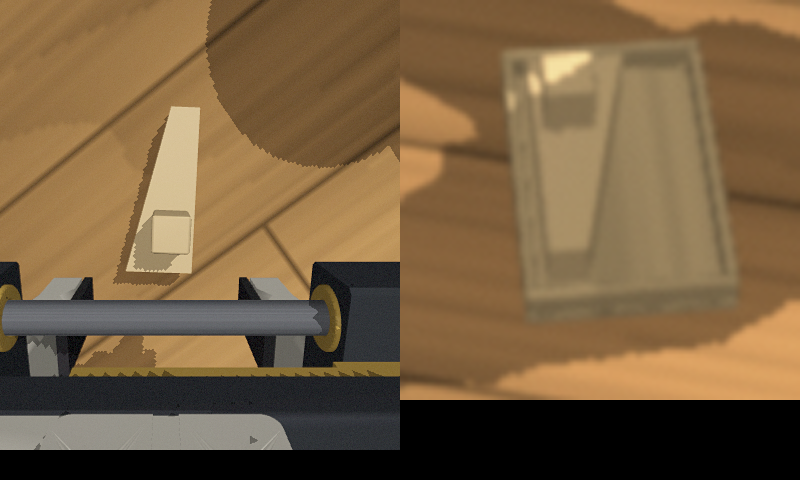

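Wedge 1 lies flat against the left wall of the box. The wedge 2 stub top is at wrist x 302–340, y 216–254. The tool looks tilted about 2°, so I'll let it settle and re-read.

Request:
{"fn": "arm_command", "kwargs": {"deltas": "0.065 0 0 0 0 0 0;0.065 0 0 0 0 0 0"}}

```text
clock: 7.9
position: [0.5026, 0.2858, 0.1433]
orientation: [0.319, 0.948, 0.007, -0.015]
ft_force: [-0.5, -0.2, 0.6]
width: 0.0651
gripper_force: 0.0
```

```bash
python3 - <<'E'
from go import *
import json
c=json.load(open('w2.json'))
st=np.array([ray(c,p,.062) for p in[(302,216),(339.5,215),(340,253.5),(302.5,253)]])
print(st,st.mean(0))
to=np.array([ray(c,p,.03)for p in[(342,272.5),(276,272),(350,107.5),(321,106.5)]])
print(to,np.linalg.norm(to[1]-to[0]),np.linalg.norm(to[2]-to[0]),np.degrees(np.arctan2(*(to[2]-to[0])[1::-1])))
go(*st.mean(0)[:2],.034,51.3)
r=R.from_quat(ctrl.sense()['orientation']);z=r.as_matrix()[:,2]
print('fix tilt rotvec tool deg',np.degrees(r.inv().apply(np.cross(z,[0,0,-1]))))
E
```

```text
[[0.4763 0.2967 0.062 ]
 [0.4905 0.3165 0.062 ]
 [0.5115 0.3015 0.062 ]
 [0.4961 0.2819 0.062 ]] [0.4936 0.2991 0.062 ]
[[0.5321 0.291  0.03  ]
 [0.5015 0.2513 0.03  ]
 [0.4393 0.3659 0.03  ]
 [0.4267 0.3502 0.03  ]] 0.0501815346942797 0.11922743944050133 141.11554376657253
t 7.9 pos [0.5026 0.2858 0.1433] yawY 52.78 tilt [-0.0245  0.024  -0.9994] w 0.06509743060283998 F [-0.5254 -0.1851  0.6303]
delta tool mm (now frame) [ 11.4512   4.6949 109.7292] rz deg 1.476467681739635
fix tilt rotvec tool deg [ 0.2471 -1.9501  0.    ]
```

Request:
{"fn": "arm_command", "kwargs": {"deltas": "0.065 0 0 0 0.25 -1.95 1.5;0.065 0 0 0 0 0 0"}}

```text
clock: 8.07
position: [0.5114, 0.2773, 0.1427]
orientation: [0.323, 0.946, 0.005, -0.011]
ft_force: [0.5, 0.2, 0.1]
width: 0.0648
gripper_force: 0.0
```

```bash
python3 go.py .4933 .2988 .034 51.2
```

```text
t 8.0667 pos [0.5114 0.2773 0.1427] yawY 52.35 tilt [-0.017   0.0156 -0.9997] w 0.06475631204904732 F [0.4693 0.1732 0.134 ]
delta tool mm (now frame) [ 24.9395   5.7205 109.316 ] rz deg 1.148227761142806
```

```bash
python3 -c "
from go import *
s=ctrl.sense();print(np.array(s['joints']),np.array(s['dq']))"
```

```text
[ 0.8169  0.2797 -0.2949 -0.0275 -0.9967 -3.0299] [ 0.0064 -0.0012  0.0012 -0.0226 -0.0049 -0.0017]
```

Request:
{"fn": "arm_command", "kwargs": {"deltas": "0.065 0 0 0 0 0 0;0.065 0 0 0 0 0 0"}}

```text
clock: 8.23
position: [0.5107, 0.278, 0.1427]
orientation: [0.323, 0.946, 0.005, -0.011]
ft_force: [-1.1, 0.8, -0.4]
width: 0.0653
gripper_force: 0.0
```

```bash
python3 -c "
from go import *
s=ctrl.sense();print(np.array(s['joints']),np.array(s['dq']))
go(.4933,.2988,.034,51.2)"
```

```text
[ 0.8177  0.2794 -0.2947 -0.029  -0.9971 -3.0299] [ 0.0007  0.      0.0024 -0.0026 -0.002  -0.0011]
t 8.2333 pos [0.5107 0.278  0.1427] yawY 52.35 tilt [-0.0179  0.0165 -0.9997] w 0.06529439334660211 F [-1.1411  0.7505 -0.3892]
delta tool mm (now frame) [ 23.8818   5.6222 109.3032] rz deg 1.1465021509571613
```

Joint 6 is at its −3.03 limit. I'll grip the square stub a quarter turn round instead: turn −89° now, then −55° more at the box.

Request:
{"fn": "arm_command", "kwargs": {"deltas": "0.065 0 0 0 0 0 -6.84;0.065 0 0 0 0 0 -6.84;0.065 0 0 0 0 0 -6.84;0.065 0 0 0 0 0 -6.84;0.065 0 0 0 0 0 -6.84;0.065 0 0 0 0 0 -6.84;0.065 0 0 0 0 0 -6.84;0.065 0 0 0 0 0 -6.84;0.065 0 0 0 0 0 -6.84;0.065 0 0 0 0 0 -6.84;0.065 0 0 0 0 0 -6.84;0.065 0 0 0 0 0 -6.84;0.065 0 0 0 0 0 -6.84;0.065 0 0 0 0 0 0"}}

```text
clock: 9.4
position: [0.5107, 0.2781, 0.1428]
orientation: [-0.435, 0.9, 0.011, -0.004]
ft_force: [0.2, 0.2, 0.2]
width: 0.0647
gripper_force: 0.0
```

```bash
python3 -c "
from go import *
go(.4933,.2988,.14,141.2)
r=R.from_quat(ctrl.sense()['orientation']);z=r.as_matrix()[:,2]
print('fix',np.degrees(r.inv().apply(np.cross(z,[0,0,-1]))),ctrl.sense()['joints'])"
```

```text
t 9.4 pos [0.5107 0.2781 0.1428] yawY 141.59 tilt [-0.0178  0.0167 -0.9997] w 0.06470082689186922 F [0.2294 0.2087 0.1893]
delta tool mm (now frame) [-5.3553 26.4387  3.4405] rz deg 0.3917273881917822
fix [1.3938 0.1184 0.    ] [ 0.8178  0.2793 -0.2946 -0.0291 -0.9971 -1.4724]
```

Request:
{"fn": "arm_command", "kwargs": {"deltas": "0.065 -0.0027 0.0132 0.0017 0 0 0;0.065 -0.0027 0.0132 0.0017 0 0 0;0.065 0 0 0 1.4 0.1 0.4;0.065 0 0 0 0 0 0"}}

```text
clock: 9.73
position: [0.4925, 0.2999, 0.1398]
orientation: [-0.429, 0.903, -0.001, 0.0]
ft_force: [0.2, -0.3, 0.5]
width: 0.065
gripper_force: 0.0
```

```bash
python3 go.py .4933 .2988 .034 141.2
```

```text
t 9.7333 pos [0.4925 0.2999 0.1398] yawY 140.77 tilt [ 0.0006 -0.0009 -1.    ] w 0.06499878341872932 F [ 0.2271 -0.27    0.4596]
delta tool mm (now frame) [  0.2687  -1.2205 105.8159] rz deg -0.42561329179213203
```

Request:
{"fn": "arm_command", "kwargs": {"deltas": "0.065 0.0003 -0.0012 0.025 0 0 -0.4;0.065 0 0 0.025 0 0 0;0.065 0 0 0.025 0 0 0;0.065 0 0 0.016 0 0 0;0.065 0 0 0.010 0 0 0;0.065 0 0 0.0045 0 0 0;0.02 0 0 0 0 0 0;0.02 0 0 0 0 0 0;0.02 0 0 0 0 0 0;0.02 0 0 0 0 0 0;0.02 0 0 0 0 0 0;0.02 0 0 0 0 0 0;0.02 0 0 0 0 0 0;0.02 0 0 -0.015 0 0 0;0.02 0 0 -0.025 0 0 0;0.02 0 0 -0.025 0 0 0;0.02 0 0 -0.025 0 0 0;0.02 0 0 0 0 0 0", "grip_force": 30}}

```text
clock: 11.23
position: [0.4966, 0.2995, 0.1298]
orientation: [-0.433, 0.901, 0.001, 0.004]
ft_force: [0.3, 1.5, -0.7]
width: 0.0253
gripper_force: 30.0
```

```bash
python3 go.py .5673 .0095 .125 196.2
```

```text
t 11.2333 pos [0.4966 0.2995 0.1298] yawY 141.3 tilt [ 0.006   0.0049 -1.    ] w 0.025298009472444982 F [ 0.3359  1.4829 -0.6638]
delta tool mm (now frame) [ 182.2129 -236.4934    3.7419] rz deg -54.89918618147789
```

Request:
{"fn": "arm_command", "kwargs": {"deltas": "0.02 0.0152 -0.0197 0 0 0 0;0.02 0.0152 -0.0197 0 0 0 0;0.02 0.0152 -0.0197 0 0 0 0;0.02 0.0152 -0.0197 0 0 0 0;0.02 0.0152 -0.0197 0 0 0 0;0.02 0.0152 -0.0197 0 0 0 0;0.02 0.0152 -0.0197 0 0 0 0;0.02 0.0152 -0.0197 0 0 0 0;0.02 0.0152 -0.0197 0 0 0 0;0.02 0.0152 -0.0197 0 0 0 0;0.02 0.0152 -0.0197 0 0 0 0;0.02 0.0152 -0.0197 0 0 0 0;0.02 0 0 0 0 0 -6.86;0.02 0 0 0 0 0 -6.86;0.02 0 0 0 0 0 -6.86;0.02 0 0 0 0 0 -6.86;0.02 0 0 0 0 0 -6.86;0.02 0 0 0 0 0 -6.86;0.02 0 0 0 0 0 -6.86;0.02 0 0 0 0 0 -6.86"}}

```text
clock: 12.9
position: [0.5643, 0.0074, 0.1241]
orientation: [0.801, -0.599, -0.0, 0.0]
ft_force: [0.0, 0.2, -1.4]
width: 0.0257
gripper_force: 30.0
```

Request:
{"fn": "arm_command", "kwargs": {"deltas": "0.02 0 0 0 0 0 0;0.02 0 0 0 0 0 0"}}

```text
clock: 13.07
position: [0.5643, 0.0074, 0.1242]
orientation: [0.798, -0.602, -0.0, 0.0]
ft_force: [0.3, -0.2, -0.7]
width: 0.0258
gripper_force: 30.0
```

```bash
python3 - <<'E'
from go import *
go(.5673,.0095,.0415,196)
a=cv2.resize(ctrl.snapshot('scene')[200:340,260:400,::-1],(400,400),interpolation=2);b=cv2.resize(ctrl.snapshot('side')[130:310,190:370,::-1],(400,400),interpolation=2)
cv2.imwrite('pics/m4.png',np.hstack([a,b]))
E
```

```text
t 13.0667 pos [0.5643 0.0074 0.1242] yawY -164.1 tilt [-0.0003 -0.0001 -1.    ] w 0.025830325201658955 F [ 0.2808 -0.1799 -0.6756]
delta tool mm (now frame) [-1.1867 -3.4332 82.747 ] rz deg -0.09789807096524328
```

View pics/m4.png

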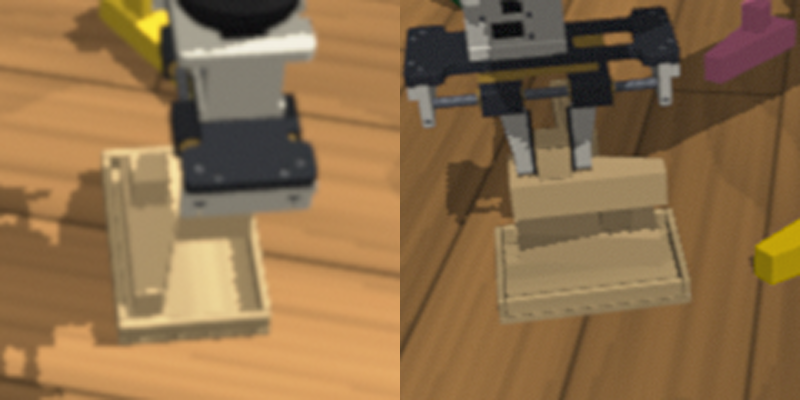

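Wedge 2 hangs level above the free right half, straight side towards the +y wall and thick end at the far +x end. I'll lower it.

Request:
{"fn": "arm_command", "kwargs": {"deltas": "0.02 -0.0012 -0.0034 0 0 0 0;0.02 0 0 0.020 0 0 0;0.02 0 0 0.020 0 0 0;0.02 0 0 0.020 0 0 0;0.02 0 0 0.012 0 0 0;0.02 0 0 0.007 0 0 0;0.02 0 0 0.003 0 0 0;0.02 0 0 0 0 0 0"}}

```text
clock: 13.83
position: [0.5676, 0.0096, 0.0422]
orientation: [0.799, -0.601, -0.0, 0.0]
ft_force: [-0.2, -0.2, -0.8]
width: 0.0257
gripper_force: 30.0
```

```bash
python3 go.py .5673 .0095 .0415 196
```

```text
t 13.8333 pos [0.5676 0.0096 0.0422] yawY -163.91 tilt [-0.0005 -0.0004 -1.    ] w 0.02568006741919358 F [-0.1595 -0.1597 -0.7595]
delta tool mm (now frame) [-0.0037  0.272   0.6838] rz deg 0.08972806125780153
```

Request:
{"fn": "arm_command", "kwargs": {"deltas": "0.02 0 0 0.001 0 0 0;0.05 0 0 0 0 0 0;0.05 0 0 0 0 0 0;0.05 0 0 0 0 0 0;0.05 0 0 -0.010 0 0 0;0.05 0 0 -0.020 0 0 0;0.05 0 0 -0.030 0 0 0;0.05 0 0 -0.030 0 0 0;0.05 0 0 -0.030 0 0 0;0.05 0.03 0 -0.005 0 0 0;0.05 0.03 0 0 0 0 0;0.05 0.03 0 0 0 0 0;0.05 0.03 0 0 0 0 0;0.05 0.03 0 0 0 0 0;0.05 0.03 0 0 0 0 0;0.05 0.03 0 0 0 0 0;0.05 0 0 0 0 0 0"}}

```text
clock: 15.25
position: [0.6266, -0.1966, 0.1672]
orientation: [0.798, -0.602, 0.001, 0.0]
ft_force: [0.4, 0.3, 1.2]
width: 0.05
gripper_force: 0.0
```

```bash
python3 - <<'E'
from go import *
a=cv2.resize(ctrl.snapshot('scene')[235:335,275:375,::-1],(400,400),interpolation=2);b=cv2.resize(ctrl.snapshot('side')[190:290,225:325,::-1],(400,400),interpolation=2)
cv2.imwrite('pics/m5.png',np.hstack([a,b]))
E
```

```text
(no output)
```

View pics/m5.png

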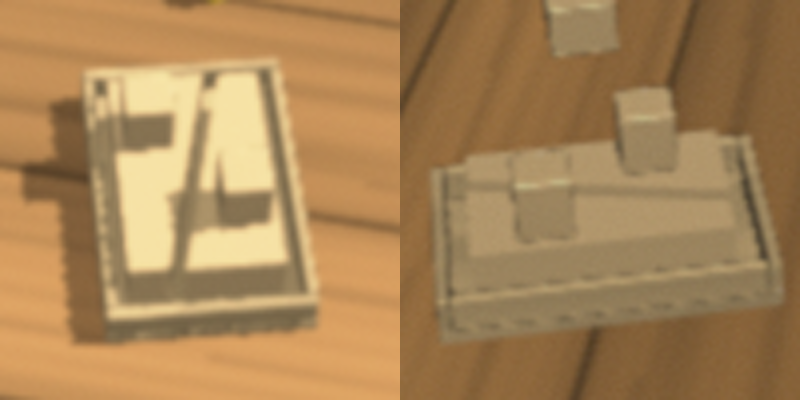

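Both wedges lie flat in the box, head to tail. There is a narrow, even slanting gap between them from (208,75) to (180,300), and clearance on every wall.

```bash
python3 -c "
from station import ctrl
print(ctrl.job_done())"
```

```text
the job is handed in; nothing more can be done
None
```

Both wedges are packed flat in the box, head to tail, the block wasn't touched, and the job was handed in at about 15 s; the hand-in returned no verdict, so success rests on the final camera check.

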